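Find the unreamed bush with the plug gauge

ROBOT

A 6-joint arm with a two-finger parallel gripper is mounted at the origin on the work surface. World frame = base frame: x ahead of the robot, y to its left, z up, the work surface at z = 0. Lengths are in m, angles in rad, forces in N, time in s.
With the tool pointing down it reaches from about 0.375 to 0.9 m from the base axis. Payload 3.1 kg.
Tool frame: the origin (TCP) lies at the very end of the fingers, on their centre line; the grasp point (between the pads) lies 19 mm behind it; x points along the fingers, z is the direction in which the jaws open and shut, and the axes are right-handed (so a half turn about x gives the same grasp; the last joint's range is limited). The gripper opens to 85 mm and grips with 20 to 120 N. Pads are 22 mm wide; open, the fingers measure 114 mm over their backs; the gripper's body (76 mm by 85 mm) begins 54 mm behind the grasp point. The pads swing forward as they close: fully open they stand 13 mm farther back than shut.
Start: joints at [0.931, 0.527, 1.433, -0, 1.181, -0.178], TCP at [0.278, 0.56, 0.231] pointing down, gripper open.
Joint ranges: [-3.08, 3.08], [-0.75, 2.2], [0.22, 2.44], [-1.43, 4.57], [0, 2.65], [-2.85, 2.85]. Speed limits (rad/s): [2.79, 2.79, 3.14, 3.14, 3.14, 3.14].

INTERFACE

Orientations are given as a unit quaternion [x, y, z, w].
In Python, from station import manip, viewer, job gives the robot as it stands.
- The arm moves only by the tool move_arm, never from a script. Its argument "deltas" is one flat list of numbers, 7 for each row, row after row: the finger opening in mm, from 0 to 85.4, then the shift along the tool's x, y, z in mm, then the turn, a rotation vector about the tool's x, y, z in degrees. In form: [jaw, tx, ty, tz, rx, ry, rz, jaw, tx, ty, tz, rx, ry, rz, ...]. A call has 1 to 10 rows; each row shifts and turns the commanded pose from where the row before left it, along the tool's axes as they then stand; what a row does not reach is not made up. A row lasts 1/10 s, in which the tool goes at most 50 mm and 8.59 degrees, less where a joint would pass 70% of its speed; a pose out of reach is approached as far as the arm can. A call is refused whole if a number of a shift passes 50 or a number of a turn 8.59, either way. A call with a gripper value outside its range is refused whole. The fingers move at their own pace and stop on an object; "force" is the grip in N (left out, the last holds). Time passes only in rows, so rows that do not move let the fingers close. It gives the time, the measured TCP pose, the force and the opening at its end, in the units of the state.
- manip.sense(): the state, without advancing time (a new reading comes with each control period).
- viewer.snapshot(name): name is "side" or "top"; returns a dict with "image" (384x512x3 uint8, red, green, blue), "depth" (384x512 float32, m along the optical axis (not along the pixel's ray), 0 where there is no reading), "fovy" (degrees; the focal length in pixels is half the picture's height over the tangent of half this angle, whatever the lens; pixels are square), "cx", "cy" (the principal point, pixels), "R" (3x3) and "t" (3): a world point X has camera coordinates R X + t. Camera axes: x right, y down, z forward; pixel columns grow to the right and rows downward; lengths in m; the calibration is good to about 2 mm. A picture is of the moment at which its call begins.
- job.sign_off(): hands the job in, once; it reports no verdict.
The state is a dict: "t": time; "q": joint angles; "qd": joint speeds; "tau": joint torques, N m; "tcp_pos": TCP position; "tool_rot": TCP orientation; "force": force on the tool from outside, world axes, zero at the start; "ft_torque": the same for the moment, N m; "finger_gap": opening from 0.0 (shut) to 1.0 (fully open).
Only numpy, scipy, OpenCV 4.12 (cv2) and the standard library are available. Lean on these libraries where they do the work, as an engineer would, in place of code of your own. Each camera call takes 0.05 s, during which the arm holds its last target.

TASK

One of the three bronze bushes in the wooden board was not reamed right through. Find it with the plug gauge, feeling for each bore and never forcing the pin: in a good bush it drops in up to its collar, in the bad one it stops part-way; a bush is condemned only after the held gauge has been pressed on that stop, for a moment, with a light push of about 6 N. Then put the gauge back upright in its wooden block and stand the bad bush upright in the red tray, setting both down rather than dropping them; the two good bushes stay in their recesses, and nothing else on the bench is disturbed.

Things in the scene. Friction and masses are not known exactly. Their poses are not given: they have to be found in the camera images.
- gauge: go plug gauge, 0.13 kg, 105 mm long, standing in the block at the start. Origin: centre of the pin's tip face; z runs up the gauge to the handle. From the tip up: lead cone, 13.4 mm across at the tip and 16 mm at z = 3 mm; steel pin 16 mm across to z = 33 mm; steel collar 27 mm across, z = 33 to 39 mm; hexagonal aluminium handle 18 mm across flats, z = 39 to 105 mm, one pair of flats facing along +-x, the others at +-60 degrees to it
- gauge_grip (a point): middle of the gauge's hexagonal handle, on its axis 78 mm above the tip; axes as the gauge's (flats face along x). A side load on the pin can swing the gauge a little in the fingers
- block: fixed dark wooden gauge block, to the left or right of the board, 85 x 85 mm, 50 mm tall, origin under its centre. A round upright hole in the middle of its top, 20 mm across and 38 mm deep, holds the pin; the collar rests on the block's top, so the gauge's tip then lies 17 mm above the bench
- board: fixed wooden board, 110 mm (x) x 300 mm (y), 18 mm tall, origin under its centre, with three square rubber-floored recesses 50 mm wide and 6 mm deep on its y axis, 100 mm apart. In each stands one loose bronze bush, up to 4 mm off the recess's centre along each of the board's x and y. The bushes look exactly alike, are not themselves measured, and any of the three may be the bad one
- recess_left (a point): middle of the floor of the recess at the board's +y end, 12 mm above the bench; axes as the board's. Each bush is 42 mm across, 36 mm tall (its top is thus 48 mm above the bench), 0.34 kg, with a round bore 17 mm across straight down its middle, square-edged at the mouth
- recess_mid (a point): the same for the middle recess. In a good bush the pin goes in its full 33 mm, until the collar meets the top of the bush. The bush is held down by its own weight only: a pin drawn out fast or askew lifts it with it
- recess_right (a point): the same for the recess at the board's -y end. In the bad bush the pin's tip stops 12 mm below the top of the bush, on the step where the reaming ended
- tray: fixed red steel scrap tray on the other side of the board, 150 x 150 mm, walls 3 mm thick and 20 mm tall, floor 3 mm thick; origin under its centre
- shaft: bystander: stepped steel shaft, 80 mm tall, 28 mm across, standing on end
- wrench: bystander: steel spanner, lying flat, origin at its middle. More loose things lie out of the way: a file between the robot and the board (about 0.35 m from the robot, under 30 mm tall), a hammer, a screwdriver and a bearing housing (80 mm tall) more than 0.7 m ahead, a tin (120 mm tall) far to the right
Mind the look-alikes: they are no part of the job. Leave any pink or purple look-alike of the block alone.

How it is judged:
On the way:
1. the held gauge is pressed lightly on the stop in the bad bush's bore, with more than 3 N (contact force between gauge and bush_c_c10 above 3 N and horizontal distance between gauge and bush_c_c10 below 0.004 m and angle between gauge's own z axis and vertical below 0.15 rad and contact force between the fingers and gauge above 1 N), for 0.2 s.
At the end, for the whole second after the job is handed in: the bad bush stands upright (within 0.1 rad) and still on the floor of the red tray; the gauge is upright (0.08 rad) and still in the block's hole with its collar down on the block (within 4 mm); both good bushes stand upright in their own recesses, within 15 mm of where they started (x of bush_c_c10 in the frame of tray between -0.055 and 0.055 m and y of bush_c_c10 in the frame of tray between -0.055 and 0.055 m and z of bush_c_c10 in the frame of tray below 0.022 m and angle between each of bush_c_c10, bush_a, bush_b's own z axis and vertical below 0.1 rad and linear speed of each of bush_c, gauge below 0.02 m/s and horizontal distance between gauge and block below 0.006 m and z of gauge in the frame of block below 0.021 m and angle between gauge's own z axis and vertical below 0.08 rad and distance of each of bush_a, bush_b from where it was at the start of the episode below 0.015 m and z of each of bush_a, bush_b in the frame of board below 0.015 m); the robot touches nothing.
It fails at once if the gauge presses on a bush with more than 45 N (contact force between gauge and bush_a above 45 N or contact force between gauge and bush_b above 45 N or contact force between gauge and bush_c above 45 N).
It fails at once if the gauge or a bush is let fall (loose from the fingers, faster than 0.7 m/s, a drop of 25 mm) ((linear speed of bush_a above 0.7 m/s and contact force between the fingers and bush_a below 0.05 N) or (linear speed of bush_b above 0.7 m/s and contact force between the fingers and bush_b below 0.05 N) or (linear speed of bush_c above 0.7 m/s and contact force between the fingers and bush_c below 0.05 N) or (linear speed of gauge above 0.7 m/s and contact force between the fingers and gauge below 0.05 N)).
It fails at once if another thing on the bench is shifted by more than 30 mm (distance of any of file, hammer, wrench, screwdriver, housing, shaft, tin from where it was at the start of the episode above 0.03 m).
It also fails if it takes over 72 s, if anything falls off the work surface, if the arm or the gripper's body presses on something with over 40 N, if the wrist force passes 120 N, or if a joint passes its speed limit or range.

## Working session

There is one attempt and no reset: what is moved stays moved. The work goes in short steps, Python scripts to look and compute and a tool call to move; the robot and the scene stay as the last step left them, time stands still between calls to the robot, and variables do not carry over. Pictures are saved under pics/ and viewed, and the job is handed in when it is done.

Besides the shell and the picture viewer there is one more tool, called as name(argument=value, ...), one argument or row to a line, values as JSON. move_arm: Moves the arm, as the interface text tells. Its arguments: {"type":"object","properties":{"deltas":{"type":"array"},"force":{"type":"number"}},"required":["deltas"]}

```bash
ls; mkdir -p pics
python3 - <<'E'
from station import manip, viewer, job
import cv2,numpy as np,pickle
s=manip.sense();print(s)
for n in("side","top"):
    v=viewer.snapshot(n);cv2.imwrite(f"pics/{n}0.png",v["image"][:,:,::-1]);pickle.dump(v,open(f"{n}0.pkl","wb"))
    print(n,v["fovy"],v["cx"],v["cy"],v["R"],v["t"])
E
```

```text
pics
{'t': 0.0, 'q': array([ 9.31485848e-01,  5.28504152e-01,  1.43391106e+00,  2.79599708e-05,
        1.18139174e+00, -1.78534598e-01]), 'qd': array([-1.09963511e-05,  3.30046572e-04,  1.11118209e-03, -1.95413454e-03,
        7.45954018e-04,  2.91600652e-05]), 'tau': array([-5.27975644e-04, -4.42351055e+01, -1.78024220e+01, -2.83269310e-04,
        8.52592435e-03,  4.98373865e-06]), 'tcp_pos': array([0.2774522 , 0.55923816, 0.2303075 ]), 'tool_rot': array([-0.37288722,  0.60169958,  0.37232858,  0.60023676]), 'force': array([0.36242151, 0.1946177 , 0.02990589]), 'ft_torque': array([ 0.01859996, -0.00702022,  0.00128655]), 'finger_gap': 1.0016318083696714}
side 56.98806632676314 251.9500406529881 187.34059300853218 [[ 0.54807595  0.83626648  0.01646606]
 [ 0.54082853 -0.33929589 -0.76966409]
 [-0.63805741  0.43073968 -0.63823668]] [-0.16892948 -0.25192907  1.44103288]
top 51.86418708071841 256.5329367543258 189.7874424497687 [[-0.02733811 -0.99958151 -0.00945695]
 [-0.98156858  0.02863314 -0.18895307]
 [ 0.18914478  0.00411703 -0.98194058]] [-0.09393158  0.51441823  1.29318261]
```

View pics/top0.png

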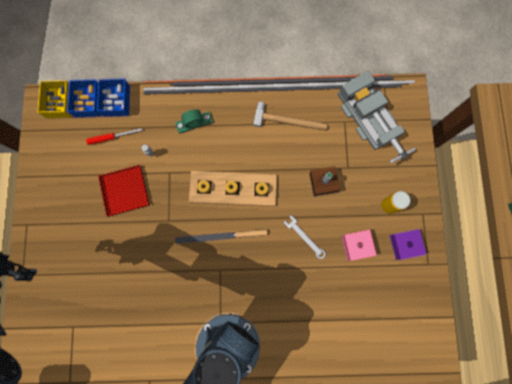

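View pics/side0.png

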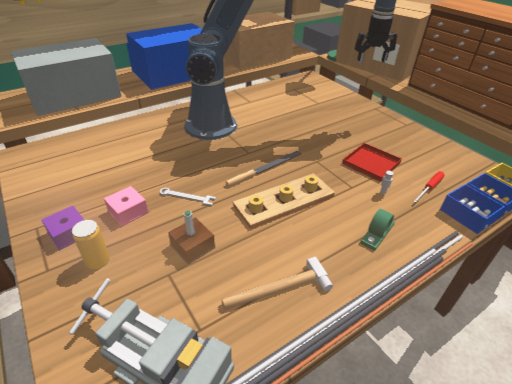

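The top view shows the dark wooden block with the gauge at (326,181), three bushes at (204,186), (232,187) and (262,189), and the red tray at (124,190). The shaft is at (147,150). Things that could be taken for the block are the pink block (360,245), the purple block (408,244) and the tin (398,202). I choose the dark brown one and check it in a close crop.

```bash
cat > h.py <<'E'
import numpy as np,cv2
def cloud(v):
    d=v["depth"].astype(float);H,W=d.shape;f=H/2/np.tan(np.radians(v["fovy"])/2)
    u,w=np.meshgrid(np.arange(W),np.arange(H))
    P=np.stack([(u-v["cx"])/f*d,(w-v["cy"])/f*d,d],-1)
    X=(P-v["t"])@v["R"]; X[d==0]=np.nan
    return X
def proj(v,X):
    H=v["image"].shape[0];f=H/2/np.tan(np.radians(v["fovy"])/2)
    c=np.asarray(X)@v["R"].T+v["t"]; return np.stack([c[...,0]/c[...,2]*f+v["cx"],c[...,1]/c[...,2]*f+v["cy"]],-1)
def crop(v,x0,y0,x1,y1,s,name):
    cv2.imwrite(name,cv2.resize(v["image"][y0:y1,x0:x1,::-1],None,fx=s,fy=s,interpolation=cv2.INTER_CUBIC))
E
python3 - <<'E'
import pickle,numpy as np,cv2
from h import *
T=pickle.load(open("top0.pkl","rb"));S=pickle.load(open("side0.pkl","rb"))
crop(T,90,140,350,220,3,"pics/topc.png");crop(S,150,140,410,260,3,"pics/sidec.png")
for nm,v in(("T",T),("S",S)):
    X=cloud(v);np.set_printoptions(precision=4,suppress=True)
    z=X[...,2]
    print(nm,"bench z med",np.nanmedian(z[abs(z)<.02]))
    M=lambda a,b,xr,yr:(z>a)&(z<b)&(X[...,0]>xr[0])&(X[...,0]<xr[1])&(X[...,1]>yr[0])&(X[...,1]<yr[1])
    img=v["image"].astype(int)
    # board top
    def rect(m,name):
        p=X[m][:,:2].astype(np.float32)
        if len(p)<5: print(name,len(p));return
        print(name,len(p),"z",np.median(X[m][:,2]),cv2.minAreaRect(p))
    R=((.4,.75),(-.4,.5))
    rect(M(.013,.024,(.45,.68),(-.17,.25)),"board")
    rect(M(.044,.056,(.45,.7),(-.45,-.15)),"block")
    red=(img[...,0]>120)&(img[...,1]<50)&(img[...,2]<50)
    rect(red&M(-.01,.03,(.42,.7),(.2,.5)),"tray")
    rect(M(.06,.13,(.45,.7),(-.45,-.15)),"gauge")
    rect(M(.105,.13,(.45,.7),(-.45,-.15)),"gaugetop")
    m=M(.04,.056,(.45,.68),(-.17,.25)).astype(np.uint8)
    n,l=cv2.connectedComponents(m)
    for i in range(1,n):
        if (l==i).sum()>8: rect(l==i,f"bush{i}"); print(X[l==i].mean(0))
E
```

```text
T bench z med -0.000276968211752702
board 2010 z 0.01743240451238124 ((0.5281884670257568, -0.0228184312582016), (0.2975701093673706, 0.11078270524740219), 85.82356262207031)
block 540 z 0.04952687169283655 ((0.5411070585250854, -0.3425248861312866), (0.08539605885744095, 0.08586359769105911), 7.476530075073242)
tray 1540 z 0.002590212271887337 ((0.532122015953064, 0.3539744019508362), (0.14981454610824585, 0.14155802130699158), 12.9733247756958)
gauge 57 z 0.1178346274533454 ((0.5399780869483948, -0.3428304195404053), (0.017939362674951553, 0.018823057413101196), 79.87869262695312)
gaugetop 35 z 0.12197373662142598 ((0.5398302674293518, -0.34309759736061096), (0.01803753338754177, 0.018630733713507652), 75.5978775024414)
bush1 102 z 0.04717199359783164 ((0.5319090485572815, 0.07410256564617157), (0.038226328790187836, 0.040823787450790405), 2.2910168170928955)
[0.5318 0.0738 0.0472]
bush2 98 z 0.046490743709687324 ((0.5277830362319946, -0.021431781351566315), (0.03937241807579994, 0.038936078548431396), 39.34228515625)
[ 0.5277 -0.0205  0.0467]
bush3 101 z 0.04743748539005101 ((0.51
[... 656 characters left out ...]
2), (0.01896476373076439, 0.01738693006336689), 74.4597396850586)
gaugetop 73 z 0.1197448165455797 ((0.542475700378418, -0.34613823890686035), (0.017871692776679993, 0.016432248055934906), 80.31279754638672)
bush1 105 z 0.04675135336788208 ((0.5327658653259277, 0.07036029547452927), (0.039994016289711, 0.03843998163938522), 52.6165657043457)
[0.5335 0.0698 0.0461]
bush2 112 z 0.04714243447678659 ((0.5282559990882874, -0.023716475814580917), (0.040560320019721985, 0.04039718210697174), 60.5014533996582)
[ 0.5293 -0.0251  0.0465]
bush3 121 z 0.04697737661336798 ((0.5193031430244446, -0.12818536162376404), (0.03900337591767311, 0.040904827415943146), 29.47022819519043)
[ 0.5211 -0.1292  0.0466]
```

View pics/topc.png

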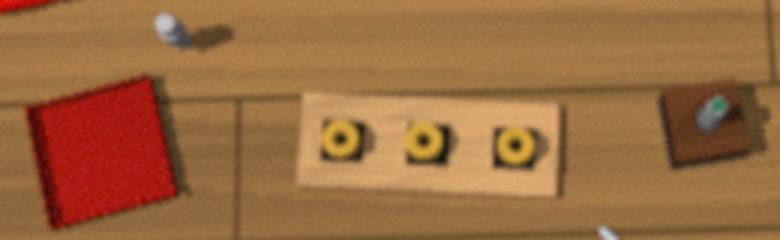

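View pics/sidec.png

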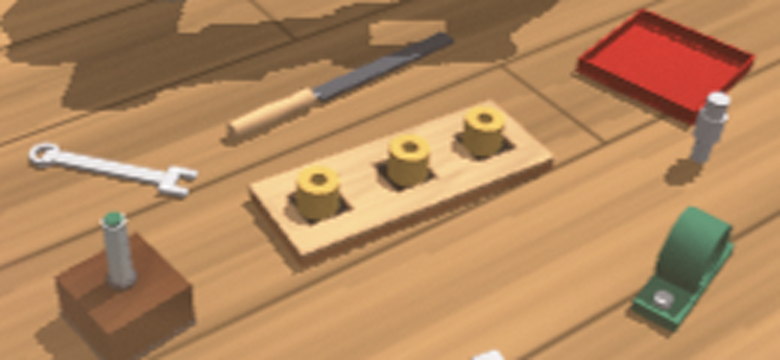

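The crops confirm it: dark brown block with the gauge standing in it, board with three bronze bushes, and the red tray empty. Next I estimate the yaw of the hexagonal handle and the bush centres more finely.

Run:
```python
import pickle,numpy as np,cv2
from h import *
from scipy.optimize import least_squares
from scipy.spatial.transform import Rotation as Ro
from station import manip
np.set_printoptions(precision=4,suppress=True)
T=pickle.load(open("top0.pkl","rb"));S=pickle.load(open("side0.pkl","rb"))
s=manip.sense();R=Ro.from_quat(s["tool_rot"]).as_matrix();print(R)
print("jaw yaw",np.degrees(np.arctan2(R[1,2],R[0,2])))
for nm,v,c0 in(("T",T,(.54,-.343)),("S",S,(.5415,-.346))):
    X=cloud(v);m=(X[...,2]>.062)&(X[...,2]<.119)&(np.hypot(X[...,0]-c0[0],X[...,1]-c0[1])<.03)
    P=X[m]
    best=[]
    for psi in np.arange(0,60,3):
        a=np.radians(psi+np.arange(6)*60);N=np.stack([np.cos(a),np.sin(a)],1)
        f=lambda c:((P[:,:2]-c)@N.T).max(1)-.009
        r=least_squares(f,c0,loss="soft_l1",f_scale=.001)
        best.append((round(1e3*np.sqrt(np.mean(f(r.x)**2)),3),psi,r.x.round(4)))
    best.sort(key=lambda b:b[0]);print(nm,len(P));[print(b) for b in best[:5]];print(best[-1])
crop(S,170,195,215,260,9,"pics/g.png")
# bushes: fit ring top circle (xy of points near top)
for nm,v in(("T",T),("S",S)):
    X=cloud(v)
    for c0 in((.532,.072),(.528,-.022),(.519,-.127)):
        m=(X[...,2]>.02)&(X[...,2]<.06)&(np.hypot(X[...,0]-c0[0],X[...,1]-c0[1])<.03)
        P=X[m]
        # side pts: z<.042
        Q=P[(P[:,2]<.043)&(P[:,2]>.024)]
        f=lambda c:np.hypot(Q[:,0]-c[0],Q[:,1]-c[1])-.021
        ok=np.hypot(Q[:,0]-c0[0],Q[:,1]-c0[1])>.014;Q=Q[ok]
        r=least_squares(f,c0,loss="soft_l1",f_scale=.001)
        tp=P[(P[:,2]>.0435)]
        print(nm,"side-fit",r.x,len(Q),1e3*np.sqrt(np.mean(f(r.x)**2)),"top mean",cv2.minEnclosingCircle(tp[:,:2].astype(np.float32)))
```

```text
[[-0.0011 -0.8957  0.4447]
 [-0.0015  0.4447  0.8957]
 [-1.      0.0003 -0.0019]]
jaw yaw 63.5980314377994
T 31
(np.float64(0.767), np.int64(18), array([ 0.5412, -0.3434]))
(np.float64(0.767), np.int64(21), array([ 0.5411, -0.3434]))
(np.float64(0.795), np.int64(15), array([ 0.5412, -0.3434]))
(np.float64(0.797), np.int64(24), array([ 0.5411, -0.3434]))
(np.float64(0.822), np.int64(12), array([ 0.5413, -0.3434]))
(np.float64(1.006), np.int64(51), array([ 0.5411, -0.3438]))
S 132
(np.float64(0.953), np.int64(18), array([ 0.5397, -0.3454]))
(np.float64(0.955), np.int64(21), array([ 0.5397, -0.3455]))
(np.float64(0.975), np.int64(15), array([ 0.5397, -0.3454]))
(np.float64(0.976), np.int64(24), array([ 0.5397, -0.3455]))
(np.float64(1.006), np.int64(12), array([ 0.5397, -0.3454]))
(np.float64(1.178), np.int64(54), array([ 0.5398, -0.3454]))
T side-fit [0.5331 0.075 ] 16 1.151132119059813 top mean ((0.532701313495636, 0.07431651651859283), 0.021379727870225906)
T side-fit [ 0.5287 -0.0207] 18 1.819453787880327 top mean ((0.5280823111534119, -0.020815877243876457), 0.020485004410147667)
T side-fit [ 0.5198 -0.1255] 15 0.5862974166299822 top mean ((0.5186641216278076, -0.12520603835582733), 0.020599139854311943)
S side-fit [0.5305 0.0729] 62 1.012060611970067 top mean ((0.5317266583442688, 0.07137659192085266), 0.021239304915070534)
S side-fit [ 0.5262 -0.0222] 67 1.3212499104478224 top mean ((0.5268802046775818, -0.024224933236837387), 0.02228502929210663)
S side-fit [ 0.5175 -0.1269] 74 1.182048198799497 top mean ((0.5197274088859558, -0.12846028804779053), 0.021102173253893852)
```

View pics/g.png

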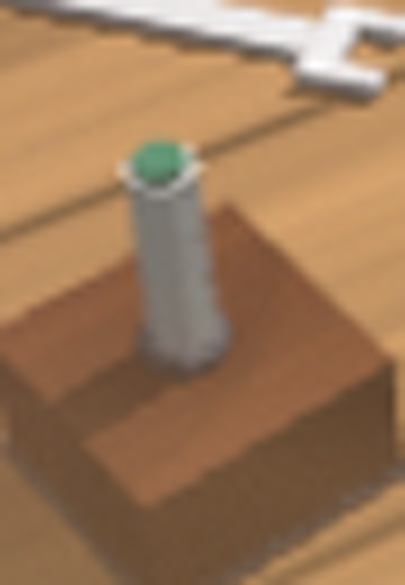

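Both cameras give the same handle yaw, about 19–20° (mod 60), and a gauge position near (0.541, −0.344). I'll transit above the gauge and then turn the jaws to that yaw.

move_arm(
  deltas=[85,0,-15,-15,0,0,0,85,2,-32,-35,0,0,0,85,2,-32,-35,0,0,0,85,2,-32,-35,0,0,0,85,2,-32,-35,0,0,0,85,2,-32,-35,0,0,0,85,2,-32,-35,0,0,0,85,2,-32,-35,0,0,0,85,2,-32,-35,0,0,0,85,2,-32,-35,0,0,0],
  force=20,
)

```text
t: 1.1
tcp_pos: [0.4026, 0.1277, 0.2132]
tool_rot: [-0.373, 0.601, 0.373, 0.601]
force: [0.4, 0.0, -0.1]
finger_gap: 0.996
```

move_arm(
  deltas=[85,2,-32,-35,0,0,0,85,2,-32,-35,0,0,0,85,2,-32,-35,0,0,0,85,2,-32,-35,0,0,0,85,2,-32,-35,0,0,0,85,0,-32,-35,0,0,0,85,0,-32,-35,0,0,0,85,0,-32,-35,8,0,0,85,0,0,0,8,0,0,85,0,0,0,8,0,0],
)

```text
t: 2.1
tcp_pos: [0.5073, -0.237, 0.2026]
tool_rot: [-0.236, 0.666, 0.237, 0.666]
force: [-0.5, 0.6, -0.2]
finger_gap: 0.995
```

move_arm(
  deltas=[70,0,0,0,8,0,0,60,0,0,0,8,0,0,60,0,0,0,4,0,0,60,0,0,0,0,0,0],
)

```text
t: 2.5
tcp_pos: [0.507, -0.235, 0.2029]
tool_rot: [-0.12, 0.697, 0.121, 0.697]
force: [-0.2, -0.5, -0.5]
finger_gap: 0.702
```

```bash
cat >> h.py <<'E'
from scipy.spatial.transform import Rotation as Ro
def goto(x,y,z,yaw=None):
    from station import manip
    s=manip.sense();R=Ro.from_quat(s["tool_rot"]).as_matrix();p=s["tcp_pos"]
    d=(np.array([x,y,z])-p)@R*1e3
    jy=np.degrees(np.arctan2(R[1,2],R[0,2]))
    print("t",round(s["t"],2),"tcp",(p*1e3).round(1),"delta tool mm",d.round(1),"n",round(np.linalg.norm(d)),"jawyaw",round(jy,2),"tilt",(R[:,0]*1e3).round(1),"gap mm",round(s["finger_gap"]*85.4,2),"F",s["force"].round(2),"q6",s["q"][5].round(2))
    if yaw is not None: print("turn rx",round(-((yaw-jy+90)%180-90),1))
E
python3 -c "
from h import *
goto(.541,-.344,.2,19.5);goto(.541,-.344,.076,19.5)"
```

```text
t 2.5 tcp [ 507.  -235.   202.9] delta tool mm [   2.8 -114.1   -4.6] n 114 jawyaw 19.61 tilt [-9.e-01  6.e-01 -1.e+03] gap mm 59.91 F [-0.19 -0.51 -0.55] q6 -0.98
turn rx 0.1
t 2.5 tcp [ 507.  -235.   202.9] delta tool mm [ 126.8 -114.2   -4.5] n 171 jawyaw 19.61 tilt [-9.e-01  6.e-01 -1.e+03] gap mm 59.91 F [-0.19 -0.51 -0.55] q6 -0.98
turn rx 0.1
```

move_arm(
  deltas=[50,0,-38,-2,0,0,0,45,0,-38,-2,0,0,0,45,0,-38,0,0,0,0,45,20,0,0,0,0,0,45,10,0,0,0,0,0,45,0,0,0,0,0,0],
)

```text
t: 3.1
tcp_pos: [0.5401, -0.3421, 0.1708]
tool_rot: [-0.119, 0.698, 0.122, 0.695]
force: [0.4, 0.7, -0.7]
finger_gap: 0.527
```

Run:
```python
from h import *
from station import viewer
import cv2
goto(.541,-.344,.076,19.5)
a=viewer.snapshot("side");b=viewer.snapshot("top")
im=np.hstack([cv2.resize(x["image"][y0:y0+80,x0:x0+80,::-1],(390,390),interpolation=cv2.INTER_CUBIC) for x,x0,y0 in((a,150,180),(b,286,140))])
cv2.imwrite("pics/pre.png",im)
```

```text
t 3.1 tcp [ 540.1 -342.1  170.8] delta tool mm [94.8 -2.6  0.5] n 95 jawyaw 19.66 tilt [   -4.6     4.3 -1000. ] gap mm 45.01 F [ 0.4   0.73 -0.73] q6 -1.08
turn rx 0.2
```

View pics/pre.png

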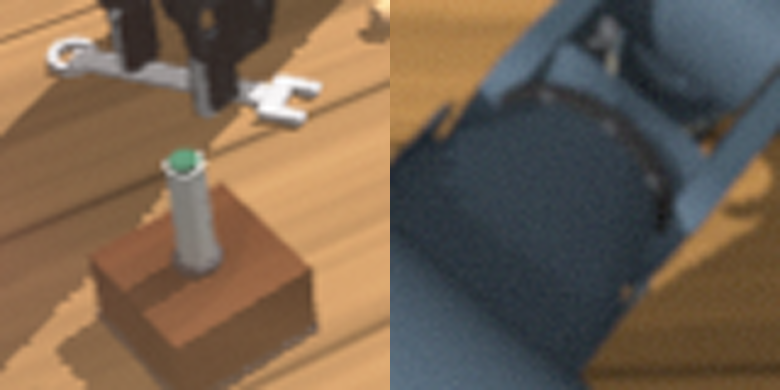

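The side view shows the fingers straddling the gauge (top at crop (185,158)). The arm hides it from the top camera. Going down.

move_arm(
  deltas=[45,30,-1,0,0,0,0,45,35,-1,0,0,0,0,45,20,0,0,0,0,0,45,9,0,0,0,0,0,45,0,0,0,0,0,0],
)

```text
t: 3.7
tcp_pos: [0.5423, -0.345, 0.0789]
tool_rot: [-0.12, 0.697, 0.121, 0.696]
force: [-1.1, -0.4, -0.0]
finger_gap: 0.529
```

Run:
```python
from h import *
from station import viewer
import cv2
goto(.541,-.344,.076,19.5)
a=viewer.snapshot("side")
crop(a,150,170,230,250,7,"pics/pre2.png")
```

```text
t 3.7 tcp [ 542.3 -345.    78.9] delta tool mm [ 2.9  1.3 -0.9] n 3 jawyaw 19.65 tilt [   -1.1     1.  -1000. ] gap mm 45.15 F [-1.15 -0.38 -0.01] q6 -1.08
turn rx 0.2
```

View pics/pre2.png

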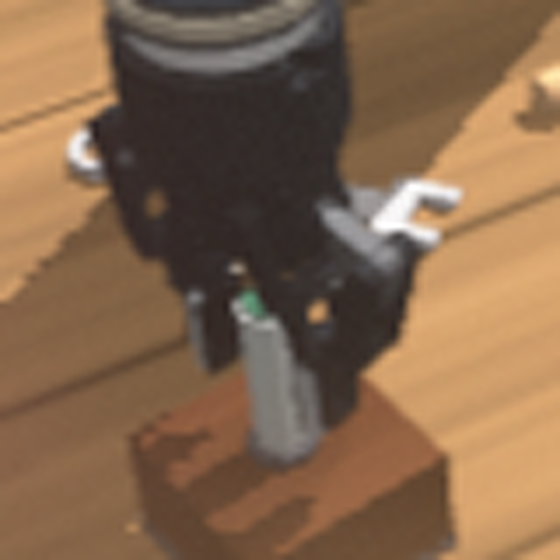

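The handle stands between the fingers, green top at crop (250,300). I close lightly and read the opening against the 18 mm flats.

move_arm(
  deltas=[10,1,0,0,0,0,0,10,0,0,0,0,0,0,10,0,0,0,0,0,0,10,0,0,0,0,0,0,10,0,0,0,0,0,0],
  force=25,
)

```text
t: 4.25
tcp_pos: [0.5431, -0.3464, 0.0797]
tool_rot: [-0.121, 0.696, 0.12, 0.697]
force: [-0.8, 0.0, 6.6]
finger_gap: 0.211
```

```bash
python3 -c "
from h import *
goto(.541,-.344,.076,19.5)"
```

```text
t 4.25 tcp [ 543.1 -346.4   79.7] delta tool mm [ 3.7  3.  -1.2] n 5 jawyaw 19.6 tilt [    1.8    -1.6 -1000. ] gap mm 18.01 F [-0.77  0.02  6.62] q6 -1.08
turn rx 0.1
```

The opening is 18.01 mm, so the jaws are square on the flats. I grip more firmly and lift.

move_arm(
  deltas=[10,0,0,0,0,0,0,10,-5,0,0,0,0,0,10,-15,0,0,0,0,0,10,-20,0,0,0,0,0,10,-20,0,0,0,0,0,10,0,0,0,0,0,0],
  force=70,
)

```text
t: 4.85
tcp_pos: [0.5442, -0.3472, 0.1418]
tool_rot: [-0.122, 0.695, 0.118, 0.698]
force: [0.5, -0.5, -1.2]
finger_gap: 0.196
```

Run:
```python
from h import *
from station import viewer
import cv2
goto(.5195,-.1265,.135)
a=viewer.snapshot("side");b=viewer.snapshot("top")
crop(a,150,150,230,230,7,"pics/lift.png")
```

```text
t 4.85 tcp [ 544.2 -347.2  141.8] delta tool mm [  5.7 216.3  50.8] n 222 jawyaw 19.6 tilt [    5.1    -4.6 -1000. ] gap mm 16.77 F [ 0.49 -0.51 -1.18] q6 -1.08
```

View pics/lift.png

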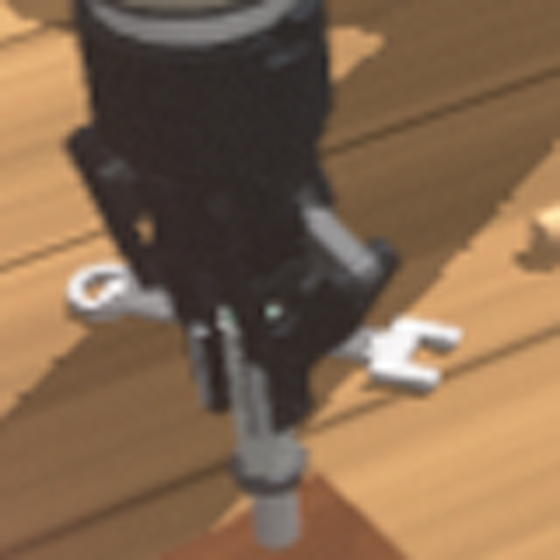

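The gauge hangs straight in the fingers, its tip clear of the block. I measure its axis in the side view relative to the TCP, with the same method used for the bushes.

```bash
cat >> h.py <<'E'
from scipy.optimize import least_squares
def gaugefit(v,show=True):
    from station import manip
    s=manip.sense();p=s["tcp_pos"];X=cloud(v);tip=p[2]+.019-.078
    out=[]
    for nm,a,b,r in(("pin",tip+.005,tip+.031,.008),("collar",tip+.032,tip+.040,.0135)):
        m=(X[...,2]>a)&(X[...,2]<b)&(np.hypot(X[...,0]-p[0],X[...,1]-p[1])<.02)
        Q=X[m]
        if len(Q)<8: print(nm,len(Q));continue
        f=lambda c:np.hypot(Q[:,0]-c[0],Q[:,1]-c[1])-r
        q=least_squares(f,p[:2],loss="soft_l1",f_scale=.001)
        print(nm,len(Q),"axis",(q.x*1e3).round(1),"minus tcp",((q.x-p[:2])*1e3).round(1),"rms",(1e3*np.sqrt(np.mean(f(q.x)**2))).round(2),"zrange",Q[:,2].min().round(3),Q[:,2].max().round(3))
E
python3 - <<'E'
from h import *
from station import viewer
import pickle
for n in("side","top"):
    v=viewer.snapshot(n);pickle.dump(v,open(n+"1.pkl","wb"));print(n);gaugefit(v)
E
```

```text
side
pin 38 axis [ 541.3 -343.9] minus tcp [-0.7  1.4] rms 1.49 zrange 0.084 0.11
collar 43 axis [ 538.7 -344.2] minus tcp [-3.3  1. ] rms 2.18 zrange 0.111 0.119
top
pin 0
collar 0
```

```bash
python3 -c "
from h import *
goto(.5195,-.127,.130)"
```

```text
t 5.05 tcp [ 541.7 -345.1  137.3] delta tool mm [  7.7 212.9  52.2] n 219 jawyaw 19.6 tilt [   -1.7     1.6 -1000. ] gap mm 17.06 F [-0.39 -0.14 -1.18] q6 -1.08
```

move_arm(
  deltas=[10,1,20,5,0,0,0,10,1,40,10,0,0,0,10,1,45,11,0,0,0,10,1,45,11,0,0,0,10,1,40,10,0,0,0,10,0,18,4,0,0,0,10,0,5,1,0,0,0,10,0,0,0,0,0,0,10,0,0,0,0,0,0],
)

```text
t: 5.95
tcp_pos: [0.521, -0.1294, 0.1333]
tool_rot: [-0.12, 0.696, 0.12, 0.697]
force: [0.0, -0.5, -0.7]
finger_gap: 0.2
```

Run:
```python
from h import *
from station import viewer
import pickle
v=viewer.snapshot("side");gaugefit(v)
t=viewer.snapshot("top")
goto(.5195,-.127,.130)
im=np.hstack([cv2.resize(x["image"][y0:y0+80,x0:x0+80,::-1],(390,390),interpolation=cv2.INTER_CUBIC) for x,x0,y0 in((v,220,150),(t,222,150))])
cv2.imwrite("pics/over.png",im)
```

```text
pin 33 axis [ 519.2 -128.5] minus tcp [-1.7  1. ] rms 1.39 zrange 0.079 0.104
collar 33 axis [ 516.9 -126.6] minus tcp [-3.9  2.9] rms 2.48 zrange 0.107 0.114
t 6.05 tcp [ 520.7 -129.5  133.3] delta tool mm [ 3.3  2.8 -0.3] n 4 jawyaw 19.49 tilt [ 1.1e+00 -8.0e-01 -1.0e+03] gap mm 17.36 F [-0.37 -0.09 -0.8 ] q6 -0.79
```

View pics/over.png

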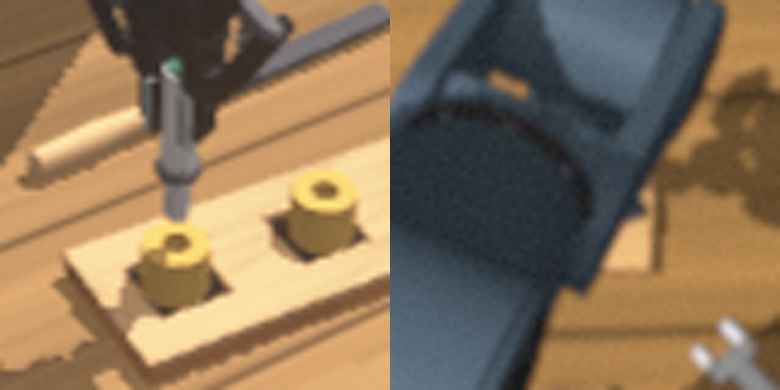

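The side crop shows the pin tip at (177,218) just above the bore mouth at (177,240). I nudge by the residual and come down close to the mouth.

move_arm(
  deltas=[10,5,2.4,-0.3,0,0,0,10,7,0,0,0,0,0,10,7,0,0,0,0,0,10,2,0,0,0,0,0,10,0,0,0,0,0,0,10,0,0,0,0,0,0],
)

```text
t: 6.65
tcp_pos: [0.519, -0.1255, 0.1122]
tool_rot: [-0.12, 0.697, 0.12, 0.697]
force: [-0.4, 0.2, -1.5]
finger_gap: 0.2
```

Run:
```python
from h import *
from station import viewer
v=viewer.snapshot("side");gaugefit(v)
goto(.5195,-.127,.107)
crop(v,235,170,285,220,10,"pics/over2.png")
```

```text
pin 30 axis [ 517.1 -124.9] minus tcp [-2.   0.7] rms 1.96 zrange 0.058 0.084
collar 31 axis [ 514.  -122.4] minus tcp [-5.2  3.1] rms 2.16 zrange 0.085 0.093
t 6.7 tcp [ 519.1 -125.6  112.4] delta tool mm [ 5.4 -1.5 -0.1] n 6 jawyaw 19.6 tilt [ 3.e-01 -2.e-01 -1.e+03] gap mm 16.92 F [-0.3   0.12 -1.3 ] q6 -0.79
```

View pics/over2.png

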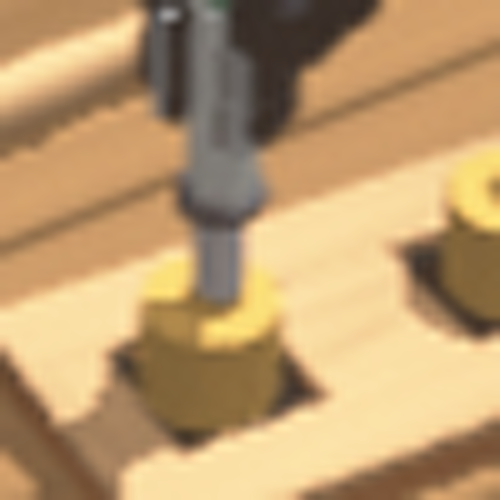

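The pin tip (221,295) sits about 1 px right of the bush centre (212,~300). I correct by about 2 mm and feel downward in small steps.

move_arm(
  deltas=[10,0,-1.8,-0.5,0,0,0,10,2,0,0,0,0,0,10,2,0,0,0,0,0,10,1,0,0,0,0,0,10,0,0,0,0,0,0],
)

```text
t: 7.2
tcp_pos: [0.5193, -0.1276, 0.1072]
tool_rot: [-0.121, 0.697, 0.12, 0.697]
force: [0.2, -1.3, -2.0]
finger_gap: 0.202
```

Run:
```python
from h import *
goto(.5195,-.127,.107)
```

```text
t 7.2 tcp [ 519.3 -127.6  107.2] delta tool mm [0.2 0.5 0.4] n 1 jawyaw 19.6 tilt [ 6.e-01 -5.e-01 -1.e+03] gap mm 17.25 F [ 0.21 -1.34 -2.02] q6 -0.79
```

move_arm(
  deltas=[10,1,0,0,0,0,0,10,1,0,0,0,0,0,10,0,0,0,0,0,0],
)

```text
t: 7.5
tcp_pos: [0.5193, -0.1276, 0.1053]
tool_rot: [-0.121, 0.697, 0.12, 0.697]
force: [0.0, -2.3, -2.0]
finger_gap: 0.2
```

move_arm(
  deltas=[10,1,0,0,0,0,0,10,1,0,0,0,0,0,10,0,0,0,0,0,0],
)

```text
t: 7.8
tcp_pos: [0.5193, -0.1276, 0.1033]
tool_rot: [-0.121, 0.697, 0.12, 0.697]
force: [1.2, -1.7, -1.6]
finger_gap: 0.198
```

move_arm(
  deltas=[10,1.5,0,0,0,0,0,10,1.5,0,0,0,0,0,10,0,0,0,0,0,0],
)

```text
t: 8.1
tcp_pos: [0.5192, -0.1275, 0.1002]
tool_rot: [-0.12, 0.697, 0.12, 0.697]
force: [0.6, -2.0, -0.7]
finger_gap: 0.201
```

Run:
```python
from h import *
from station import viewer
v=viewer.snapshot("side");gaugefit(v)
goto(.5195,-.127,.107)
crop(v,235,170,285,220,10,"pics/over3.png")
```

```text
pin 91 axis [ 520.1 -128. ] minus tcp [ 0.9 -0.6] rms 6.36 zrange 0.046 0.072
collar 31 axis [ 514.8 -125.3] minus tcp [-4.4  2.2] rms 2.53 zrange 0.074 0.081
t 8.15 tcp [ 519.2 -127.5  100.2] delta tool mm [-6.8  0.3  0.4] n 7 jawyaw 19.59 tilt [ 2.e-01 -1.e-01 -1.e+03] gap mm 17.21 F [ 1.04 -2.56 -1.74] q6 -0.79
```

View pics/over3.png

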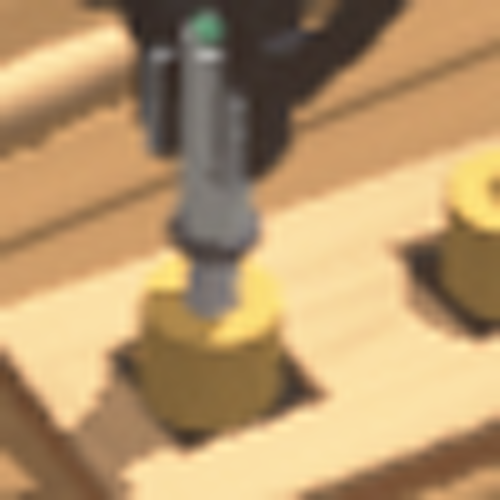

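The pin is entering the bore: collar at (215,240), about 26 mm of pin still visible. There is a slight side load of −y 2.5 N, so I ease that way and go on down gently.

move_arm(
  deltas=[10,1,-0.5,-0.1,0,0,0,10,1,0,0,0,0,0,10,0,0,0,0,0,0],
)

```text
t: 8.45
tcp_pos: [0.5192, -0.1278, 0.0982]
tool_rot: [-0.12, 0.697, 0.12, 0.697]
force: [1.8, -1.7, -1.0]
finger_gap: 0.199
```

move_arm(
  deltas=[10,1,0,0,0,0,0,10,1,0,0,0,0,0,10,0,0,0,0,0,0],
)

```text
t: 8.75
tcp_pos: [0.5192, -0.1278, 0.0962]
tool_rot: [-0.12, 0.697, 0.12, 0.697]
force: [1.1, -1.5, -2.1]
finger_gap: 0.201
```

move_arm(
  deltas=[10,1,0,0,0,0,0,10,0.5,0,0,0,0,0,10,0,0,0,0,0,0],
)

```text
t: 9.05
tcp_pos: [0.5192, -0.1279, 0.0948]
tool_rot: [-0.12, 0.697, 0.12, 0.697]
force: [1.1, -1.2, -1.0]
finger_gap: 0.198
```

move_arm(
  deltas=[10,1,0.2,0.3,0,0,0,10,1,0,0,0,0,0,10,0,0,0,0,0,0],
)

```text
t: 9.35
tcp_pos: [0.5193, -0.1277, 0.0927]
tool_rot: [-0.12, 0.697, 0.12, 0.697]
force: [0.5, -2.1, -1.7]
finger_gap: 0.199
```

move_arm(
  deltas=[10,1,0,0,0,0,0,10,1,0,0,0,0,0,10,0,0,0,0,0,0],
)

```text
t: 9.65
tcp_pos: [0.5193, -0.1276, 0.0907]
tool_rot: [-0.12, 0.697, 0.12, 0.697]
force: [1.3, -2.7, -0.8]
finger_gap: 0.203
```

move_arm(
  deltas=[10,1,0,0,0,0,0,10,1,0,0,0,0,0,10,0,0,0,0,0,0],
)

```text
t: 9.95
tcp_pos: [0.5194, -0.1276, 0.0887]
tool_rot: [-0.12, 0.697, 0.12, 0.697]
force: [1.2, -2.9, -0.8]
finger_gap: 0.202
```

move_arm(
  deltas=[10,1.5,-0.3,0,0,0,0,10,1.5,0,0,0,0,0,10,1.5,0,0,0,0,0,10,1.5,0,0,0,0,0,10,0,0,0,0,0,0],
)

```text
t: 10.45
tcp_pos: [0.5193, -0.1277, 0.0825]
tool_rot: [-0.12, 0.697, 0.12, 0.697]
force: [1.5, -0.5, -1.9]
finger_gap: 0.2
```

Run:
```python
from h import *
from station import viewer
v=viewer.snapshot("side")
goto(.5195,-.127,.107)
crop(v,235,170,285,220,10,"pics/over4.png")
```

```text
t 10.5 tcp [ 519.2 -127.6   82.5] delta tool mm [-24.5   0.5   0.5] n 25 jawyaw 19.58 tilt [-7.e-01  6.e-01 -1.e+03] gap mm 17.27 F [ 1.88 -1.47 -3.12] q6 -0.79
```

View pics/over4.png

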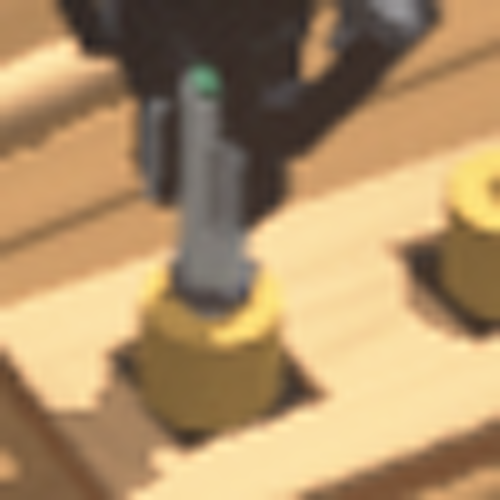

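The collar is almost on the bush (215,290), so the right bush is good. I draw out straight and slowly.

move_arm(
  deltas=[10,-2,0,0,0,0,0,10,-3,0,0,0,0,0,10,-4,0,0,0,0,0,10,-4,0,0,0,0,0,10,-4,0,0,0,0,0,10,-4,0,0,0,0,0,10,-4,0,0,0,0,0,10,-4,0,0,0,0,0,10,-4,0,0,0,0,0,10,-3,0,0,0,0,0],
)

```text
t: 11.5
tcp_pos: [0.5195, -0.1279, 0.1192]
tool_rot: [-0.12, 0.697, 0.12, 0.697]
force: [0.6, 0.2, -1.9]
finger_gap: 0.202
```

Run:
```python
from h import *
from station import viewer
v=viewer.snapshot("side")
goto(.5281,-.0230,.117)
crop(v,235,170,285,220,10,"pics/out1.png")
```

```text
t 11.55 tcp [ 519.8 -128.   119.6] delta tool mm [ 2.6 96.1 43.1] n 105 jawyaw 19.6 tilt [ 9.e-01 -4.e-01 -1.e+03] gap mm 17.03 F [ 1.21  0.55 -1.06] q6 -0.79
```

View pics/out1.png

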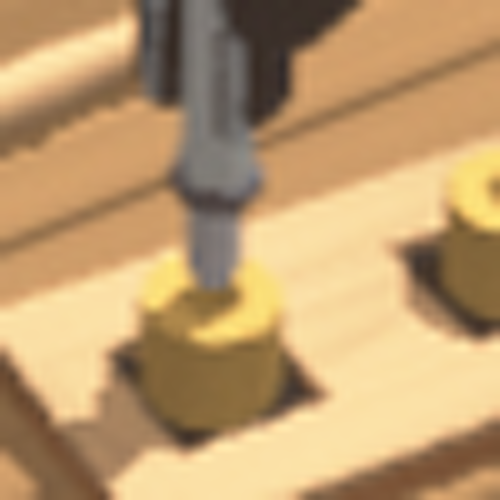

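The pin is out (tip at (213,285)), the bush hasn't moved. On to the middle bush.

move_arm(
  deltas=[10,0,16,7,0,0,0,10,0,32,14,0,0,0,10,0,30,14,0,0,0,10,0,14,6,0,0,0,10,0,4,2,0,0,0,10,0,0,0,0,0,0,10,0,0,0,0,0,0],
)

```text
t: 12.25
tcp_pos: [0.5281, -0.024, 0.1189]
tool_rot: [-0.12, 0.697, 0.12, 0.697]
force: [0.4, 0.0, -2.5]
finger_gap: 0.197
```

Run:
```python
from h import *
from station import viewer
v=viewer.snapshot("side")
goto(.5281,-.0230,.108)
crop(v,265,160,315,210,10,"pics/mid1.png")
```

```text
t 12.3 tcp [528.  -24.2 118.8] delta tool mm [10.8  1.1  0.5] n 11 jawyaw 19.53 tilt [ 4.e-01 -5.e-01 -1.e+03] gap mm 17.06 F [-0.75  0.22 -2.3 ] q6 -0.6
```

View pics/mid1.png

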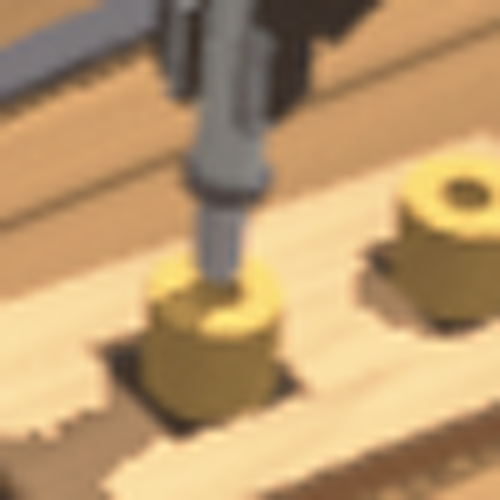

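move_arm(
  deltas=[10,3,0.3,0.3,0,0,0,10,4,0,0,0,0,0,10,3,0,0,0,0,0,10,1,0,0,0,0,0,10,1,0,0,0,0,0,10,0,0,0,0,0,0],
)

```text
t: 12.9
tcp_pos: [0.528, -0.0227, 0.1067]
tool_rot: [-0.12, 0.697, 0.12, 0.697]
force: [-0.2, -0.7, -0.7]
finger_gap: 0.199
```

move_arm(
  deltas=[10,1,0,0,0,0,0,10,1,0,0,0,0,0,10,0,0,0,0,0,0],
)

```text
t: 13.2
tcp_pos: [0.5281, -0.0227, 0.1048]
tool_rot: [-0.12, 0.697, 0.12, 0.697]
force: [0.9, -1.1, -1.5]
finger_gap: 0.2
```

move_arm(
  deltas=[10,1,0,0,0,0,0,10,1,0,0,0,0,0,10,0,0,0,0,0,0],
)

```text
t: 13.5
tcp_pos: [0.5281, -0.0227, 0.1028]
tool_rot: [-0.12, 0.697, 0.12, 0.697]
force: [1.0, -0.7, -0.8]
finger_gap: 0.2
```

move_arm(
  deltas=[10,1,0,0,0,0,0,10,1,0,0,0,0,0,10,1,0,0,0,0,0,10,0,0,0,0,0,0],
)

```text
t: 13.9
tcp_pos: [0.528, -0.0227, 0.0997]
tool_rot: [-0.12, 0.697, 0.12, 0.697]
force: [0.8, -1.2, -1.7]
finger_gap: 0.198
```

move_arm(
  deltas=[10,1,0,0,0,0,0,10,1,0,0,0,0,0,10,0,0,0,0,0,0],
)

```text
t: 14.2
tcp_pos: [0.528, -0.0227, 0.0977]
tool_rot: [-0.12, 0.697, 0.12, 0.697]
force: [0.9, -1.3, -0.8]
finger_gap: 0.197
```

move_arm(
  deltas=[10,1,0,0,0,0,0,10,0.5,0,0,0,0,0,10,0,0,0,0,0,0],
)

```text
t: 14.5
tcp_pos: [0.528, -0.0227, 0.0963]
tool_rot: [-0.12, 0.697, 0.12, 0.697]
force: [2.3, -0.7, -0.9]
finger_gap: 0.197
```

move_arm(
  deltas=[10,1,0,0,0,0,0,10,0.5,0,0,0,0,0,10,0,0,0,0,0,0],
)

```text
t: 14.8
tcp_pos: [0.528, -0.0226, 0.0947]
tool_rot: [-0.12, 0.697, 0.12, 0.697]
force: [1.1, -1.7, -1.6]
finger_gap: 0.201
```

move_arm(
  deltas=[10,1,0,0,0,0,0,10,0.5,0,0,0,0,0,10,0,0,0,0,0,0],
)

```text
t: 15.1
tcp_pos: [0.528, -0.0226, 0.0932]
tool_rot: [-0.12, 0.697, 0.12, 0.697]
force: [1.4, -2.8, -0.6]
finger_gap: 0.196
```

move_arm(
  deltas=[10,1,0,0,0,0,0,10,0.5,0,0,0,0,0,10,0,0,0,0,0,0],
)

```text
t: 15.4
tcp_pos: [0.528, -0.0226, 0.0917]
tool_rot: [-0.12, 0.697, 0.12, 0.697]
force: [0.4, -1.4, -0.9]
finger_gap: 0.201
```

move_arm(
  deltas=[10,1,0,0,0,0,0,10,1,0,0,0,0,0,10,0,0,0,0,0,0],
)

```text
t: 15.7
tcp_pos: [0.5279, -0.0226, 0.0897]
tool_rot: [-0.12, 0.697, 0.12, 0.697]
force: [0.9, -2.4, -0.7]
finger_gap: 0.201
```

move_arm(
  deltas=[10,1,0,0,0,0,0,10,1,0,0,0,0,0,10,0,0,0,0,0,0],
)

```text
t: 16.0
tcp_pos: [0.5279, -0.0226, 0.0877]
tool_rot: [-0.12, 0.697, 0.12, 0.697]
force: [0.3, -1.8, -0.8]
finger_gap: 0.198
```

Run:
```python
from h import *
from station import viewer
v=viewer.snapshot("side")
goto(.5281,-.0230,.108)
crop(v,265,160,315,210,10,"pics/mid2.png")
```

```text
t 16.05 tcp [527.9 -22.6  87.7] delta tool mm [-20.3  -0.4   0. ] n 20 jawyaw 19.6 tilt [-1.e-01  1.e-01 -1.e+03] gap mm 17.08 F [ 0.08 -1.89 -1.34] q6 -0.6
```

View pics/mid2.png

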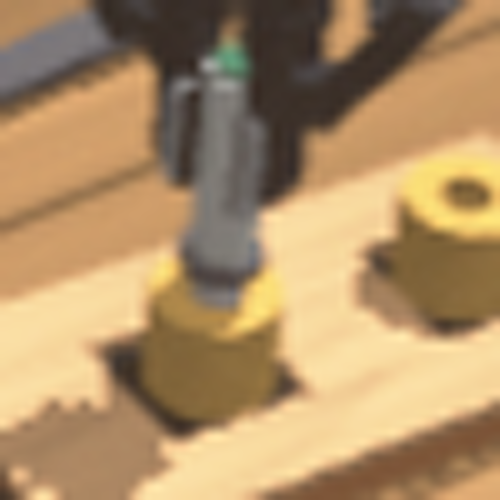

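The pin is well past 12 mm with no stop: collar at (222,265) close to the bush top, no axial load. So the middle bush is good. I withdraw and go to the left one.

move_arm(
  deltas=[10,-2,0,0,0,0,0,10,-3,0,0,0,0,0,10,-4,0,0,0,0,0,10,-4,0,0,0,0,0,10,-4,0,0,0,0,0,10,-4,0,0,0,0,0,10,-4,0,0,0,0,0,10,-4,0,0,0,0,0,10,-2,0,0,0,0,0,10,0,0,0,0,0,0],
)

```text
t: 17.05
tcp_pos: [0.5282, -0.0225, 0.1192]
tool_rot: [-0.12, 0.696, 0.12, 0.697]
force: [-0.8, -0.3, -1.6]
finger_gap: 0.2
```

Run:
```python
from h import *
goto(.5322,.0720,.117)
```

```text
t 17.05 tcp [528.2 -22.5 119.2] delta tool mm [ 2.2 87.7 35.5] n 95 jawyaw 19.6 tilt [ 8.e-01 -1.e-01 -1.e+03] gap mm 17.04 F [-0.8  -0.31 -1.6 ] q6 -0.6
```

move_arm(
  deltas=[10,0,15,6,0,0,0,10,0,29,12,0,0,0,10,0,27,11,0,0,0,10,0,12,5,0,0,0,10,0,4,1,0,0,0,10,0,0,0,0,0,0,10,0,0,0,0,0,0],
)

```text
t: 17.75
tcp_pos: [0.5318, 0.0703, 0.1188]
tool_rot: [-0.12, 0.697, 0.12, 0.697]
force: [-0.0, 0.5, -1.1]
finger_gap: 0.201
```

Run:
```python
from h import *
from station import viewer
v=viewer.snapshot("side")
goto(.5322,.0720,.107)
crop(v,290,150,340,200,10,"pics/left1.png")
```

```text
t 17.8 tcp [531.8  70.1 118.8] delta tool mm [11.8  1.7  1. ] n 12 jawyaw 19.54 tilt [-0.e+00 -3.e-01 -1.e+03] gap mm 17.04 F [ 0.54  0.19 -1.92] q6 -0.42
```

View pics/left1.png

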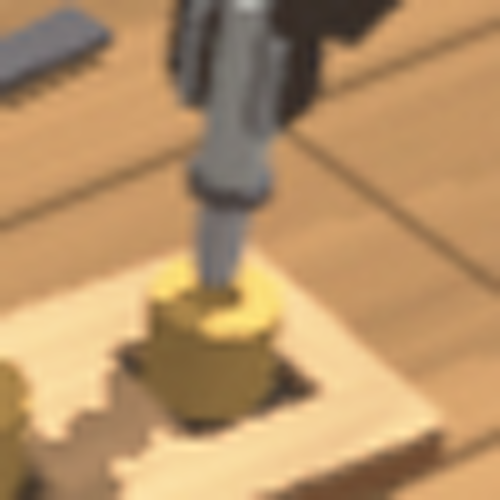

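move_arm(
  deltas=[10,3,0.6,0.6,0,0,0,10,4,0,0,0,0,0,10,3,0,0,0,0,0,10,1,0,0,0,0,0,10,1,0,0,0,0,0,10,0,0,0,0,0,0],
)

```text
t: 18.4
tcp_pos: [0.5321, 0.0718, 0.1066]
tool_rot: [-0.12, 0.697, 0.12, 0.697]
force: [1.1, -0.3, -1.0]
finger_gap: 0.197
```

move_arm(
  deltas=[10,1,0,0,0,0,0,10,1,0,0,0,0,0,10,0,0,0,0,0,0],
)

```text
t: 18.7
tcp_pos: [0.5322, 0.0719, 0.1048]
tool_rot: [-0.12, 0.697, 0.12, 0.697]
force: [1.2, 0.3, -0.9]
finger_gap: 0.199
```

move_arm(
  deltas=[10,1,0,0,0,0,0,10,1,0,0,0,0,0,10,0,0,0,0,0,0],
)

```text
t: 19.0
tcp_pos: [0.5322, 0.0718, 0.1027]
tool_rot: [-0.12, 0.697, 0.12, 0.697]
force: [-0.5, -0.7, -1.9]
finger_gap: 0.202
```

move_arm(
  deltas=[10,1,0,0,0,0,0,10,1,0,0,0,0,0,10,0,0,0,0,0,0],
)

```text
t: 19.3
tcp_pos: [0.5322, 0.0718, 0.1007]
tool_rot: [-0.12, 0.697, 0.12, 0.697]
force: [1.1, -0.1, -1.5]
finger_gap: 0.197
```

move_arm(
  deltas=[10,1,0,0,0,0,0,10,0.5,0,0,0,0,0,10,0,0,0,0,0,0],
)

```text
t: 19.6
tcp_pos: [0.5322, 0.0718, 0.0992]
tool_rot: [-0.12, 0.697, 0.12, 0.697]
force: [1.4, 0.2, -1.7]
finger_gap: 0.199
```

move_arm(
  deltas=[10,1,0,0,0,0,0,10,0.5,0,0,0,0,0,10,0,0,0,0,0,0],
)

```text
t: 19.9
tcp_pos: [0.5322, 0.0718, 0.0987]
tool_rot: [-0.12, 0.697, 0.12, 0.697]
force: [-1.1, -0.4, 4.3]
finger_gap: 0.197
```

move_arm(
  deltas=[10,0.5,0,0,0,0,0,10,0.5,0,0,0,0,0,10,0,0,0,0,0,0],
)

```text
t: 20.2
tcp_pos: [0.5323, 0.0718, 0.0986]
tool_rot: [-0.121, 0.696, 0.12, 0.697]
force: [-1.8, -0.5, 12.2]
finger_gap: 0.2
```

move_arm(
  deltas=[10,0.5,0,0,0,0,0,10,0.5,0,0,0,0,0,10,0,0,0,0,0,0],
)

```text
t: 20.5
tcp_pos: [0.5324, 0.0718, 0.0986]
tool_rot: [-0.121, 0.696, 0.12, 0.697]
force: [-3.8, -0.5, 19.0]
finger_gap: 0.2
```

The pin has met something at TCP z ≈ 98.7 mm, and the push has built to about 19 N. I back off to a light push and check that it is the step and not the rim.

move_arm(
  deltas=[10,-1.2,0,0,0,0,0,10,-0.5,0,0,0,0,0,10,0,0,0,0,0,0],
)

```text
t: 20.8
tcp_pos: [0.5322, 0.0718, 0.0987]
tool_rot: [-0.121, 0.697, 0.12, 0.697]
force: [-1.4, 0.4, 8.0]
finger_gap: 0.199
```

Run:
```python
from h import *
from station import viewer
v=viewer.snapshot("side")
goto(.5322,.0720,.107)
crop(v,290,150,340,200,10,"pics/left2.png")
```

```text
t 20.85 tcp [532.3  71.8  98.7] delta tool mm [-8.3  0.2  0. ] n 8 jawyaw 19.6 tilt [ 8.e-01 -1.e-01 -1.e+03] gap mm 16.82 F [-0.54  0.28  8.58] q6 -0.42
```

View pics/left2.png

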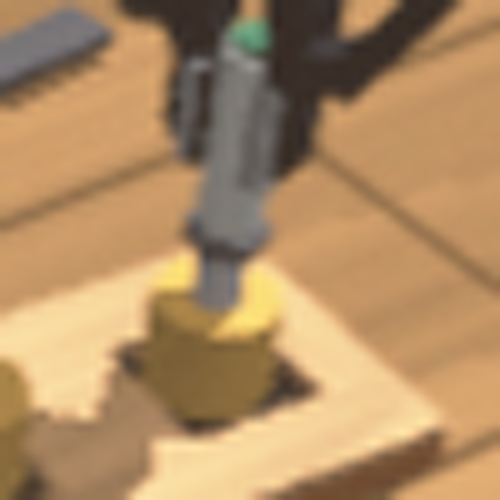

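The gauge was gripped with its tip 62.7 mm below the TCP (tip 17 mm, TCP 79.7 mm). That puts the tip 12.0 mm below the bush top now, exactly the step, so the left bush is the bad one. I ease to about 6 N and hold for a moment before withdrawing.

move_arm(
  deltas=[10,-0.4,0,0,0,0,0,10,0,0,0,0,0,0,10,0,0,0,0,0,0,10,0,0,0,0,0,0],
)

```text
t: 21.25
tcp_pos: [0.5323, 0.0718, 0.0987]
tool_rot: [-0.12, 0.697, 0.12, 0.697]
force: [-1.7, -0.5, 7.2]
finger_gap: 0.198
```

move_arm(
  deltas=[10,-2,0,0,0,0,0,10,-3,0,0,0,0,0,10,-4,0,0,0,0,0,10,-4,0,0,0,0,0,10,-5,0,0,0,0,0,10,-7,0,0,0,0,0,10,-9,0,0,0,0,0,10,-4,0,0,0,0,0],
)

```text
t: 22.05
tcp_pos: [0.5326, 0.0719, 0.1371]
tool_rot: [-0.12, 0.696, 0.12, 0.697]
force: [0.3, -0.6, -1.8]
finger_gap: 0.202
```

Run:
```python
from h import *
goto(.5415,-.3450,.135)
```

```text
t 22.05 tcp [532.6  71.9 137.1] delta tool mm [   2.2 -395.7 -131.4] n 417 jawyaw 19.6 tilt [ 1.6e+00 -1.0e-01 -1.0e+03] gap mm 17.22 F [ 0.25 -0.56 -1.75] q6 -0.42
```

move_arm(
  deltas=[10,0,-20,-7,0,0,0,10,0,-40,-13,0,0,0,10,0,-45,-15,0,0,0,10,0,-45,-15,0,0,0,10,0,-45,-15,0,0,0,10,0,-45,-15,0,0,0,10,0,-45,-15,0,0,0,10,0,-45,-15,0,0,0,10,0,-40,-13,0,0,0,10,0,-20,-7,0,0,0],
)

```text
t: 23.05
tcp_pos: [0.5406, -0.3436, 0.1364]
tool_rot: [-0.12, 0.696, 0.118, 0.697]
force: [0.3, -0.6, -1.1]
finger_gap: 0.199
```

move_arm(
  deltas=[10,0,-5,-1.5,0,0,0,10,0,0,0,0,0,0,10,0,0,0,0,0,0],
)

```text
t: 23.35
tcp_pos: [0.5403, -0.3418, 0.1356]
tool_rot: [-0.12, 0.697, 0.122, 0.696]
force: [1.4, 0.5, -1.3]
finger_gap: 0.199
```

Run:
```python
from h import *
from station import viewer
v=viewer.snapshot("side")
goto(.5415,-.3450,.115)
crop(v,150,150,230,230,7,"pics/blk1.png")
```

```text
t 23.4 tcp [ 540.5 -341.7  135.7] delta tool mm [20.7 -3.5 -0.1] n 21 jawyaw 19.71 tilt [   -1.4     1.9 -1000. ] gap mm 17.26 F [ 0.2   0.23 -1.83] q6 -1.08
```

View pics/blk1.png

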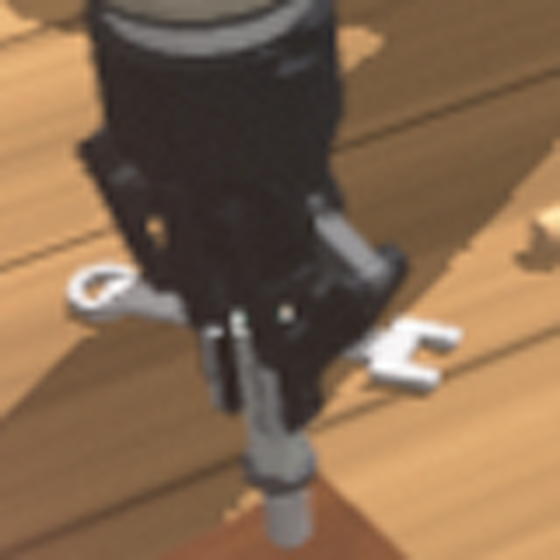

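move_arm(
  deltas=[10,4,-2.5,0,0,0,0,10,5,0,0,0,0,0,10,0,0,0,0,0,0,10,0,0,0,0,0,0],
)

```text
t: 23.8
tcp_pos: [0.5414, -0.3462, 0.1265]
tool_rot: [-0.12, 0.697, 0.121, 0.697]
force: [0.3, -0.1, -1.1]
finger_gap: 0.197
```

Run:
```python
from h import *
from station import viewer
v=viewer.snapshot("side")
goto(.5415,-.3450,.115)
crop(v,150,170,230,250,7,"pics/blk2.png")
```

```text
t 23.85 tcp [ 541.6 -346.4  126.7] delta tool mm [11.7  1.4  0.4] n 12 jawyaw 19.61 tilt [-3.e-01  3.e-01 -1.e+03] gap mm 16.9 F [-0.22  0.69 -2.37] q6 -1.09
```

View pics/blk2.png

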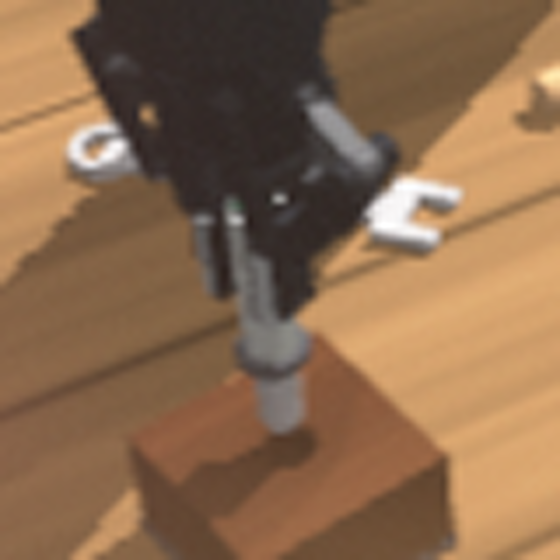

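The tip (283,428) is over the hole at about (290,445). I lower with a small correction, feeling for contact.

move_arm(
  deltas=[10,5,1,0.3,0,0,0,10,5,0,0,0,0,0,10,3,0,0,0,0,0,10,0,0,0,0,0,0],
)

```text
t: 24.25
tcp_pos: [0.541, -0.3454, 0.1131]
tool_rot: [-0.12, 0.697, 0.121, 0.696]
force: [-0.6, 0.5, -1.0]
finger_gap: 0.197
```

move_arm(
  deltas=[10,2,0,0,0,0,0,10,2,0,0,0,0,0,10,0,0,0,0,0,0],
)

```text
t: 24.55
tcp_pos: [0.5414, -0.3456, 0.1097]
tool_rot: [-0.12, 0.697, 0.12, 0.697]
force: [0.0, 1.0, -1.4]
finger_gap: 0.201
```

move_arm(
  deltas=[10,3,0,0,0,0,0,10,4,0,0,0,0,0,10,4,0,0,0,0,0,10,0,0,0,0,0,0],
)

```text
t: 24.95
tcp_pos: [0.541, -0.3453, 0.098]
tool_rot: [-0.12, 0.697, 0.121, 0.696]
force: [-0.3, 0.5, -0.6]
finger_gap: 0.201
```

move_arm(
  deltas=[10,4,0,0,0,0,0,10,4,0,0,0,0,0,10,3,0,0,0,0,0,10,0,0,0,0,0,0],
)

```text
t: 25.35
tcp_pos: [0.5411, -0.3454, 0.0872]
tool_rot: [-0.12, 0.697, 0.121, 0.696]
force: [-0.6, -0.3, -1.5]
finger_gap: 0.2
```

move_arm(
  deltas=[10,3,0,0,0,0,0,10,3,0,0,0,0,0,10,1,0,0,0,0,0,10,0,0,0,0,0,0],
)

```text
t: 25.75
tcp_pos: [0.5413, -0.3456, 0.0807]
tool_rot: [-0.12, 0.697, 0.12, 0.697]
force: [0.5, 0.4, -0.7]
finger_gap: 0.197
```

move_arm(
  deltas=[10,0.5,0,0,0,0,0,10,0.5,0,0,0,0,0,10,0,0,0,0,0,0],
)

```text
t: 26.05
tcp_pos: [0.5415, -0.3457, 0.0799]
tool_rot: [-0.12, 0.697, 0.12, 0.697]
force: [-0.4, -0.2, -1.9]
finger_gap: 0.201
```

move_arm(
  deltas=[10,0.5,0,0,0,0,0,10,0.5,0,0,0,0,0,10,0,0,0,0,0,0],
)

```text
t: 26.35
tcp_pos: [0.5416, -0.3458, 0.0798]
tool_rot: [-0.121, 0.697, 0.12, 0.697]
force: [-1.4, 1.4, 6.0]
finger_gap: 0.199
```

The collar is down (contact at z 79.8 mm, same as at the pick). I open and lift away.

move_arm(
  deltas=[22,0,0,0,0,0,0,32,0,0,0,0,0,0,45,0,0,0,0,0,0,45,0,0,0,0,0,0,45,-10,0,0,0,0,0,45,-25,0,0,0,0,0,45,-35,0,0,0,0,0,60,-15,0,0,0,0,0],
  force=40,
)

```text
t: 27.15
tcp_pos: [0.543, -0.347, 0.1677]
tool_rot: [-0.122, 0.695, 0.119, 0.698]
force: [0.4, -0.6, 0.2]
finger_gap: 0.684
```

Run:
```python
from h import *
from station import viewer
v=viewer.snapshot("side")
goto(.5322,.0718,.14,-4)
crop(v,150,170,230,250,7,"pics/blk3.png")
X=cloud(v);P=X[(X[...,2]>.06)&(X[...,2]<.13)&(np.hypot(X[...,0]-.541,X[...,1]+.345)<.025)]
for a in(.06,.08,.1,.115):
    q=P[(P[:,2]>a)&(P[:,2]<a+.02)];print(a,len(q),q.mean(0))
```

```text
t 27.2 tcp [ 543.7 -347.6  169.3] delta tool mm [ 26.6 399.1 129.8] n 421 jawyaw 19.61 tilt [    6.7    -6.1 -1000. ] gap mm 59.79 F [0.22 0.31 0.96] q6 -1.08
turn rx 23.6
0.06 43 [ 0.54702409 -0.34694818  0.06972807]
0.08 42 [ 0.54702228 -0.34717534  0.08947843]
0.1 49 [ 0.54686519 -0.34685085  0.10979326]
0.115 46 [ 0.54347926 -0.345572    0.12233052]
```

View pics/blk3.png

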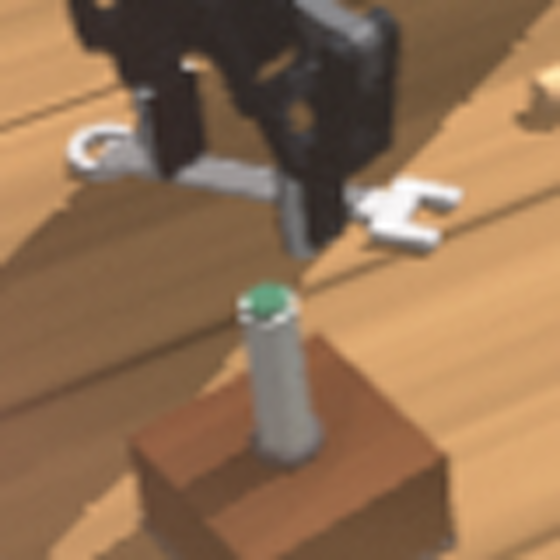

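The gauge stands upright and seated, its axis position constant over its height. Now I go to the left bush with open jaws.

move_arm(
  deltas=[70,0,20,6,0,0,0,75,0,40,13,0,0,0,75,2,45,15,0,0,0,75,3,45,15,0,0,0,75,3,45,15,0,0,0,75,3,45,15,0,0,0,75,3,45,15,0,0,0,75,3,45,15,0,0,0,75,3,40,13,0,0,0,75,3,20,6,0,0,0],
)

```text
t: 28.2
tcp_pos: [0.5298, 0.0681, 0.1401]
tool_rot: [-0.121, 0.697, 0.122, 0.696]
force: [0.7, 0.3, -0.3]
finger_gap: 0.878
```

move_arm(
  deltas=[75,10,5,1,0,0,0,75,10,0,0,0,0,0,75,0,0,0,0,0,0],
)

```text
t: 28.5
tcp_pos: [0.5293, 0.0687, 0.1189]
tool_rot: [-0.12, 0.698, 0.12, 0.696]
force: [0.4, 0.6, -0.7]
finger_gap: 0.878
```

Run:
```python
from h import *
goto(.5320,.0722,.021)
```

```text
t 28.5 tcp [529.3  68.7 118.9] delta tool mm [97.9  2.3  4. ] n 98 jawyaw 19.55 tilt [-3.8e+00 -1.0e-01 -1.0e+03] gap mm 74.99 F [ 0.42  0.56 -0.73] q6 -0.42
```

move_arm(
  deltas=[75,10,2,3,0,0,0,75,20,0,0,0,0,0,75,20,0,0,0,0,0,75,15,0,0,0,0,0,75,5,0,0,0,0,0,75,0,0,0,0,0,0],
)

```text
t: 29.1
tcp_pos: [0.5325, 0.0718, 0.05]
tool_rot: [-0.12, 0.697, 0.12, 0.696]
force: [0.1, 0.6, 0.2]
finger_gap: 0.879
```

Run:
```python
from h import *
from station import viewer
v=viewer.snapshot("side")
goto(.5320,.0722,.021)
crop(v,280,140,350,210,8,"pics/pk1.png")
```

```text
t 29.15 tcp [533.   72.   50.7] delta tool mm [29.7  0.5 -0.8] n 30 jawyaw 19.54 tilt [-1.e-01 -0.e+00 -1.e+03] gap mm 75.32 F [-0.09  0.08  0.11] q6 -0.41
```

View pics/pk1.png

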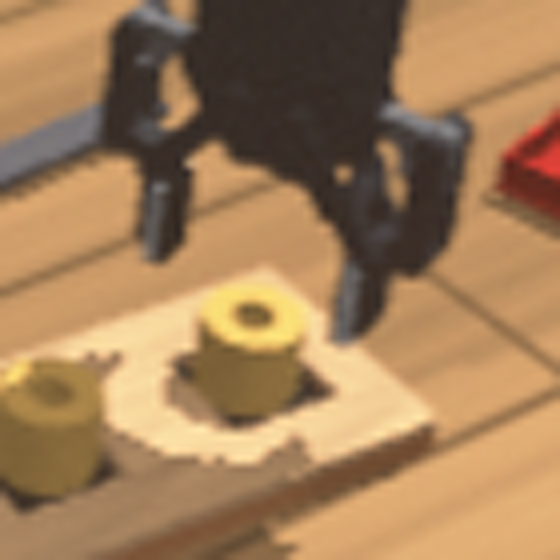

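The fingers straddle the left bush (250,345), with pads at (160,235) and (358,310). Lowering and closing.

move_arm(
  deltas=[75,10,0.3,-0.6,0,0,0,75,12,0,0,0,0,0,75,6,0,0,0,0,0,60,0,0,0,0,0,0,52,0,0,0,0,0,0],
)

```text
t: 29.65
tcp_pos: [0.5319, 0.0728, 0.0227]
tool_rot: [-0.12, 0.697, 0.12, 0.697]
force: [1.3, 0.1, -0.5]
finger_gap: 0.609
```

move_arm(
  deltas=[45,0,0,0,0,0,0,30,0,0,0,0,0,0,30,0,0,0,0,0,0,30,0,0,0,0,0,0],
)

```text
t: 30.05
tcp_pos: [0.5324, 0.0727, 0.0234]
tool_rot: [-0.12, 0.696, 0.12, 0.697]
force: [-0.4, 0.6, 4.2]
finger_gap: 0.474
```

Run:
```python
from h import *
from station import viewer
v=viewer.snapshot("side")
goto(.5320,.0722,.021)
crop(v,280,140,350,210,8,"pics/pk2.png")
```

```text
t 30.1 tcp [532.3  72.7  23.4] delta tool mm [ 2.4 -0.4 -0.5] n 3 jawyaw 19.59 tilt [ 9.e-01  0.e+00 -1.e+03] gap mm 40.44 F [-1.26 -0.17  4.01] q6 -0.41
```

View pics/pk2.png

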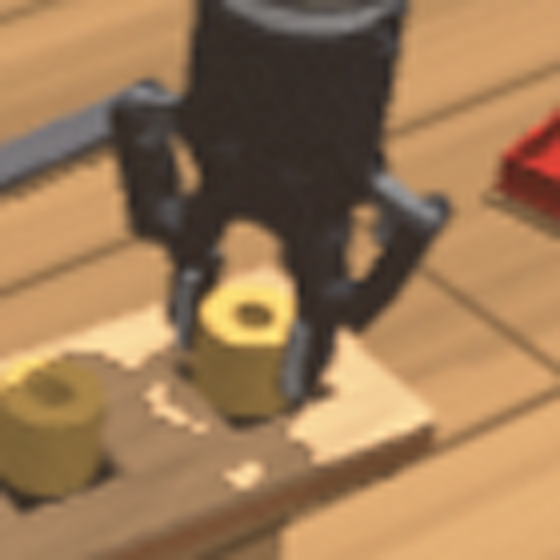

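The bush is held: opening 40.4 mm, pads at (185,300) and (305,350). I lift, check where the shaft stands against the path to the tray, then go on.

move_arm(
  deltas=[30,-2,0,0,0,0,0,30,-6,0,0,0,0,0,30,-15,0,0,0,0,0,30,-25,0,0,0,0,0,30,-25,0,0,0,0,0,30,-10,0,0,0,0,0],
  force=60,
)

```text
t: 30.7
tcp_pos: [0.5328, 0.0727, 0.1077]
tool_rot: [-0.121, 0.696, 0.12, 0.698]
force: [1.2, 0.8, -4.1]
finger_gap: 0.462
```

Run:
```python
from h import *
from station import viewer
import pickle
v=viewer.snapshot("side")
goto(.5315,.355,.1)
crop(v,280,130,400,210,6,"pics/lf.png")
T=pickle.load(open("top0.pkl","rb"));X=cloud(T)
P=X[140:165,135:160].reshape(-1,3);P=P[P[:,2]>.05];print("shaft",P.mean(0),P[:,2].max())
```

```text
t 30.75 tcp [533.2  72.6 108.3] delta tool mm [  8.2 266.6  93.2] n 282 jawyaw 19.61 tilt [ 4.e+00 -3.e-01 -1.e+03] gap mm 39.64 F [ 0.33  0.43 -2.79] q6 -0.41
shaft [0.6612724  0.26556789 0.07092833] 0.08404621392046363
```

View pics/lf.png

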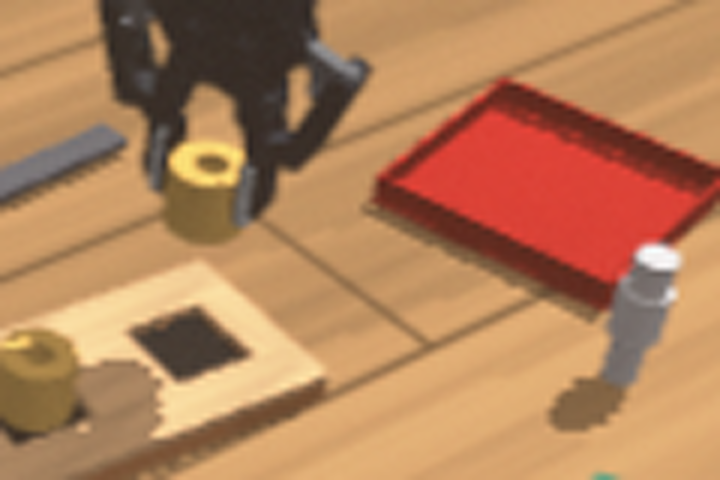

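The bush hangs upright in the fingers. The shaft (655,310) is about 130 mm off the path, so I move over the tray.

move_arm(
  deltas=[30,0,18,6,0,0,0,30,0,36,13,0,0,0,30,0,42,15,0,0,0,30,0,42,15,0,0,0,30,0,42,15,0,0,0,30,0,40,14,0,0,0,30,0,28,10,0,0,0,30,0,15,5,0,0,0,30,0,3,1,0,0,0,30,0,0,0,0,0,0],
)

```text
t: 31.75
tcp_pos: [0.5306, 0.3539, 0.1049]
tool_rot: [-0.121, 0.698, 0.12, 0.696]
force: [-0.0, -0.5, -3.1]
finger_gap: 0.469
```

Run:
```python
from h import *
from station import viewer
goto(.5315,.355,.0155)
v=viewer.snapshot("side")
crop(v,330,110,430,190,7,"pics/tr1.png")
```

```text
t 31.75 tcp [530.6 353.9 104.9] delta tool mm [89.4  0.8  1.4] n 89 jawyaw 19.63 tilt [   -2.     -1.6 -1000. ] gap mm 40.04 F [-0.05 -0.52 -3.11] q6 0.07
```

View pics/tr1.png

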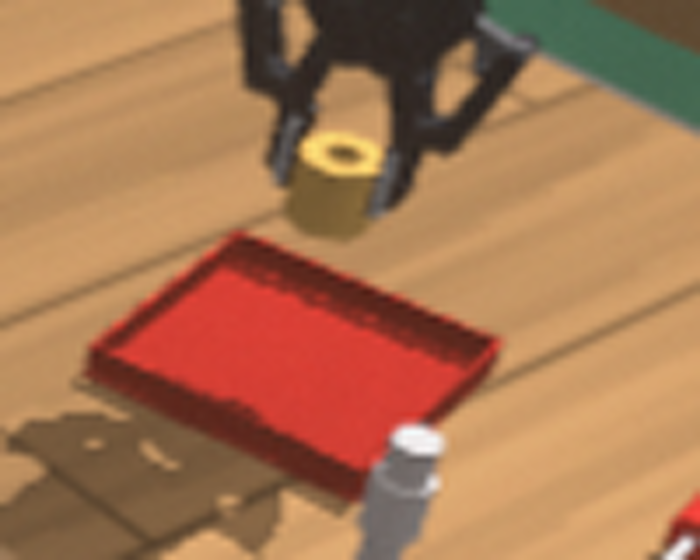

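The bush is above the tray centre. I lower it, slowing near the floor.

move_arm(
  deltas=[30,10,0,0,0,0,0,30,20,0,0,0,0,0,30,20,0,0,0,0,0,30,15,0,0,0,0,0,30,10,0,0,0,0,0,30,5,0,0,0,0,0,30,2,0,0,0,0,0,30,0,0,0,0,0,0],
)

```text
t: 32.6
tcp_pos: [0.5317, 0.3549, 0.0241]
tool_rot: [-0.12, 0.697, 0.12, 0.697]
force: [-0.1, 0.1, -3.0]
finger_gap: 0.465
```

move_arm(
  deltas=[30,2,0,0,0,0,0,30,1,0,0,0,0,0,30,0,0,0,0,0,0],
)

```text
t: 32.9
tcp_pos: [0.5314, 0.3549, 0.0212]
tool_rot: [-0.12, 0.697, 0.12, 0.697]
force: [0.8, -0.5, -2.9]
finger_gap: 0.468
```

move_arm(
  deltas=[30,2,0,0,0,0,0,30,1,0,0,0,0,0,30,1,0,0,0,0,0,30,0,0,0,0,0,0],
)

```text
t: 33.3
tcp_pos: [0.5312, 0.3547, 0.0167]
tool_rot: [-0.12, 0.697, 0.12, 0.697]
force: [0.2, 0.6, -3.4]
finger_gap: 0.465
```

move_arm(
  deltas=[30,1,0,0,0,0,0,30,0.5,0,0,0,0,0,30,0,0,0,0,0,0],
)

```text
t: 33.6
tcp_pos: [0.5313, 0.3548, 0.0153]
tool_rot: [-0.12, 0.697, 0.12, 0.697]
force: [-0.4, -0.8, -3.4]
finger_gap: 0.469
```

move_arm(
  deltas=[30,0.5,0,0,0,0,0,30,0.5,0,0,0,0,0,30,0,0,0,0,0,0],
)

```text
t: 33.9
tcp_pos: [0.5314, 0.3548, 0.0146]
tool_rot: [-0.12, 0.697, 0.12, 0.697]
force: [0.5, -0.4, -1.4]
finger_gap: 0.464
```

move_arm(
  deltas=[30,0.4,0,0,0,0,0,30,0.2,0,0,0,0,0,30,0,0,0,0,0,0],
)

```text
t: 34.2
tcp_pos: [0.5314, 0.3548, 0.0146]
tool_rot: [-0.12, 0.697, 0.12, 0.697]
force: [-2.1, -1.5, 4.5]
finger_gap: 0.466
```

The bush is on the tray floor (contact at z 14.6 mm, predicted 14.4). I open and lift clear.

move_arm(
  deltas=[44,0,0,0,0,0,0,55,0,0,0,0,0,0,70,0,0,0,0,0,0,75,0,0,0,0,0,0,75,-8,0,0,0,0,0,75,-20,0,0,0,0,0,75,-35,0,0,0,0,0,75,-40,0,0,0,0,0,75,-40,0,0,0,0,0,75,-20,0,0,0,0,0],
)

```text
t: 35.2
tcp_pos: [0.5331, 0.3557, 0.1815]
tool_rot: [-0.12, 0.694, 0.121, 0.699]
force: [0.5, 0.3, -0.4]
finger_gap: 0.875
```

move_arm(
  deltas=[75,-10,30,-10,0,0,0,75,-10,40,-20,0,0,0,75,0,40,-20,0,0,0,75,0,30,-10,0,0,0,75,0,0,0,0,0,0],
)

```text
t: 35.7
tcp_pos: [0.4245, 0.4695, 0.1977]
tool_rot: [-0.122, 0.697, 0.123, 0.696]
force: [-0.3, 0.4, 0.6]
finger_gap: 0.879
```

Run:
```python
from h import *
from station import viewer
import pickle
np.set_printoptions(precision=4,suppress=True)
a=viewer.snapshot("side");b=viewer.snapshot("top");goto(.5,.5,.2)
cv2.imwrite("pics/fin_s.png",cv2.resize(a["image"][:,:,::-1],(760,570)));crop(b,90,130,350,220,3,"pics/fin_t.png")
for n,v in(("S",a),("T",b)):
    X=cloud(v)
    for nm,c,lo,hi in(("bad",(.5315,.355),.03,.06),("mid",(.528,-.022),.043,.06),("right",(.519,-.127),.043,.06),("gauge",(.541,-.345),.1,.14)):
        m=(X[...,2]>lo)&(X[...,2]<hi)&(np.hypot(X[...,0]-c[0],X[...,1]-c[1])<.035);P=X[m]
        if len(P)>4: print(n,nm,len(P),cv2.minEnclosingCircle(P[:,:2].astype(np.float32)),"ztop",np.percentile(P[:,2],[50,95]))
```

```text
t 35.8 tcp [427.4 466.9 197.3] delta tool mm [-2.6  6.6 79.5] n 80 jawyaw 19.71 tilt [    0.9    -0.1 -1000. ] gap mm 74.91 F [-0.01 -0.04 -0.08] q6 0.31
S bad 84 ((0.5332680344581604, 0.3527187705039978), 0.022224970161914825) ztop [0.0374 0.0403]
S mid 99 ((0.5272843241691589, -0.023141931742429733), 0.022325856611132622) ztop [0.0472 0.0491]
S right 102 ((0.5181196928024292, -0.12707683444023132), 0.02226988412439823) ztop [0.0476 0.0497]
S gauge 83 ((0.5406026840209961, -0.34498950839042664), 0.010159503668546677) ztop [0.1175 0.1256]
T bad 106 ((0.5325506925582886, 0.3554069697856903), 0.021044636145234108) ztop [0.0383 0.0431]
T mid 90 ((0.5264201164245605, -0.020436156541109085), 0.02044966258108616) ztop [0.0475 0.0514]
T right 96 ((0.5193424224853516, -0.1252252459526062), 0.020651662722229958) ztop [0.0473 0.0515]
T gauge 39 ((0.5408697724342346, -0.3424191176891327), 0.010311993770301342) ztop [0.1216 0.1257]
```

View pics/fin_s.png

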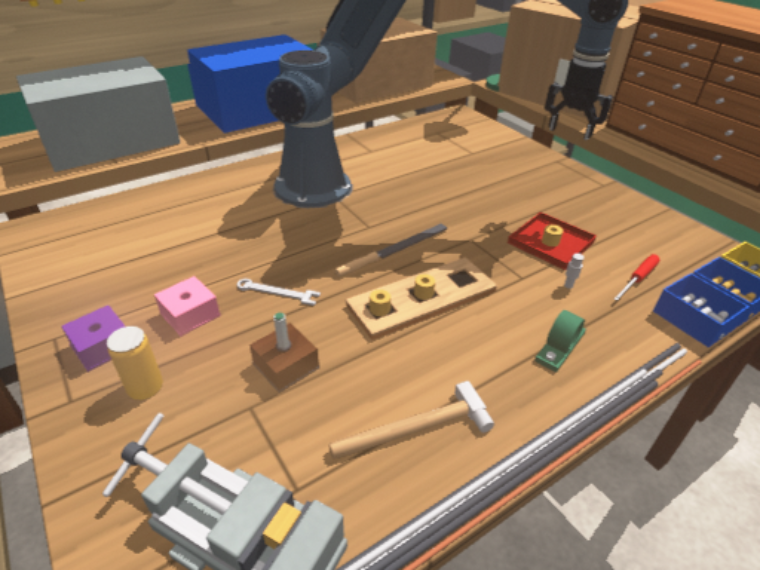

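View pics/fin_t.png

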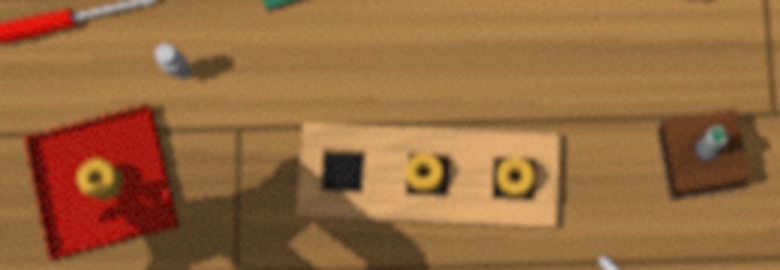

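Both views agree. The bush stands in the tray (top view (97,178)), its top about 38 mm above the bench. The gauge is upright in the block with its top at about 122 mm, and the two good bushes are in their recesses within about 2 mm of where they began. Handing in.

```bash
python3 -c "
from station import job
print(job.sign_off())"
```

```text
the job is handed in; nothing more can be done
None
```

The bad bush was the left one (board's +y end). It now stands upright in the red tray, and the gauge is back upright in its dark wooden block. I handed in after about 36 s of the 72 s; hand-in gives no verdict.

**Finding the bad bush**
- **Right bush:** the pin went in about 28 mm with no stop.
- **Middle bush:** the pin went in about 23 mm with no stop. I drew it out there, so neither good bush was taken right down to the collar; both went well past the 12 mm step.
- **Left bush:** the pin stopped 12.0 mm below the top, exactly where the step should be. My steps there ran on too far and the push reached about 20 N, well over the light 6 N asked for but under the 45 N limit. I eased it back to about 8 N and held it for over 0.3 s before withdrawing.

**Last checks**
- **Bad bush:** it was set down on contact. The cameras put it within 3 mm of the tray centre, with its top at about 38 mm (39 mm expected).
- **Gauge:** the collar seated at the same height as at the pick. Its top is at about 122 mm, and its axis was vertical after release.
- **Good bushes:** both are in their recesses within about 2 mm of where they started.
- **Rest of the bench:** nothing else looks moved in either view, and the gripper hangs clear.
- **Camera disagreement:** the two cameras differ by 2 to 3 mm in y, within about what their calibration allows.

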